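# Sweep the glass offcuts off the cutting board into the scrap tray

## Task

Clear the cutting board for the next cut: using the fingertips, sweep the four angular glass offcuts along the mat and over the board's side edge into the empty steel scrap tray, so that all four lie inside it. Only push them - do not pick them up, and do not let any drop onto the bench. Leave the round glass roundel, the bead jar and the roll of copper foil standing where they are on the board.

Things in the scene. Friction and masses are not known exactly. Their poses are not given: they have to be found in the camera images.
- board: fixed pale wood board with a dark green cutting mat flush on top: 280 mm along its x, 380 mm along its y, top 40 mm above the bench, no rim; origin at the centre of its underside (z = 0). Turned by up to 9 degrees. The offcuts lie in two rows along its y, about 85 mm either side of its middle line; roundel, bead jar and foil roll stand on that line. A tray stands against each y end.
- scrap_tray: fixed empty open steel tray, 300 mm along its x, 120 mm along its y, 37 mm high, walls and floor 4 mm; origin at the centre of its underside on the bench. It stands 1 mm off one y end of the board (+y or -y), centred on it and parallel to it. Its rim is 3 mm below the board's top, so a piece pushed over the board's edge tips in.
- tool_tray: fixed wooden tray with two pliers and a glass cutter in it, same plan size as the scrap tray but 24 mm high (nothing in it higher than the board); stands at the other y end of the board. Origin at the centre of its underside. Not for scrap.
- offcut_a: glass offcut, a pale blue-green opaque right-angled triangle 38 by 36 mm with its points broken off, 12 mm thick, flat; origin at the centre of its underside, z up. It lies flat on the board at the start, at any yaw, no part of it more than 28 mm from its origin.
- offcut_b: glass offcut of the same glass, a trapezium 44 mm (short side 27 mm) by 28 mm, 12 mm thick, flat; origin at the centre of its underside, z up. It lies flat on the board at the start, at any yaw, no part of it more than 26 mm from its origin.
- offcut_c: glass offcut of the same glass, a rectangle 42 by 25 mm, 12 mm thick, flat; origin at the centre of its underside, z up. It lies flat on the board at the start, at any yaw, no part of it more than 25 mm from its origin.
- offcut_d: glass offcut of the same glass, an uneven four-sided piece about 40 by 36 mm, 12 mm thick, flat; origin at the centre of its underside, z up. It lies flat on the board at the start, at any yaw, no part of it more than 25 mm from its origin.
- roundel: finished round disc of the same glass, 52 mm across, 10 mm thick, lying loose on the middle line of the board; stays. Origin at the centre of its underside.
- bead_jar: small lidded glass jar, 48 mm across, 50 mm high, standing loose on the middle line of the board; stays. Origin at the centre of its underside.
- foil_roll: flat roll of copper foil, a ring 54 mm across with a 24 mm hole, 10 mm high, lying loose on the middle line of the board; stays. Origin at the centre of its underside.

How it is judged:
At the end, for the whole second after the job is handed in: All four offcuts lie at rest inside the scrap tray (origin within its walls and below its rim, under 36 mm above the bench); roundel, bead jar and foil roll are upright and within 15 mm of where they started (x of offcut_a in the frame of scrap_tray between -0.148 and 0.148 m and y of offcut_a in the frame of scrap_tray between -0.058 and 0.058 m and height (world z) of each of offcut_a, offcut_b, offcut_c, offcut_d below 0.036 m and x of offcut_b in the frame of scrap_tray between -0.148 and 0.148 m and y of offcut_b in the frame of scrap_tray between -0.058 and 0.058 m and x of offcut_c in the frame of scrap_tray between -0.148 and 0.148 m and y of offcut_c in the frame of scrap_tray between -0.058 and 0.058 m and x of offcut_d in the frame of scrap_tray between -0.148 and 0.148 m and y of offcut_d in the frame of scrap_tray between -0.058 and 0.058 m and linear speed of each of offcut_a, offcut_b, offcut_c, offcut_d below 0.02 m/s and distance of each of roundel, bead_jar, foil_roll from where it was at the start of the episode below 0.015 m and angle between each of roundel, bead_jar, foil_roll's own z axis and vertical below 0.35 rad); the robot touches nothing.
It fails at once if an offcut was lifted (its origin more than 18 mm above the mat) (height (world z) of any of offcut_a, offcut_b, offcut_c, offcut_d above 0.058 m).
It fails at once if an offcut fell off the board outside the scrap tray ((height (world z) of offcut_a below 0.034 m and not (x of offcut_a in the frame of scrap_tray between -0.154 and 0.154 m and y of offcut_a in the frame of scrap_tray between -0.066 and 0.066 m)) or (height (world z) of offcut_b below 0.034 m and not (x of offcut_b in the frame of scrap_tray between -0.154 and 0.154 m and y of offcut_b in the frame of scrap_tray between -0.066 and 0.066 m)) or (height (world z) of offcut_c below 0.034 m and not (x of offcut_c in the frame of scrap_tray between -0.154 and 0.154 m and y of offcut_c in the frame of scrap_tray between -0.066 and 0.066 m)) or (height (world z) of offcut_d below 0.034 m and not (x of offcut_d in the frame of scrap_tray between -0.154 and 0.154 m and y of offcut_d in the frame of scrap_tray between -0.066 and 0.066 m))).
It fails at once if the roundel, bead jar or foil roll was shifted more than 15 mm or tipped (distance of any of roundel, bead_jar, foil_roll from where it was at the start of the episode above 0.015 m or angle between any of roundel, bead_jar, foil_roll's own z axis and vertical above 0.35 rad).
It also fails if it takes over 72 s, if anything falls off the work surface, if the arm or the gripper's body presses on something with over 40 N, if the wrist force passes 120 N, or if a joint passes its speed limit or range.

## Robot

A 7-joint arm with a two-finger parallel gripper is mounted at the origin on the work surface. World frame = base frame: x ahead of the robot, y to its left, z up, the work surface at z = 0. Lengths are in m, angles in rad, forces in N, time in s.
With the tool pointing down it reaches from about 0.425 to 0.925 m from the base axis. Payload 6.8 kg.
Tool frame: the origin (TCP) lies on the centre line of the jaws, within the pads' length; the fingertips stand 14 mm ahead of it and the grasp point (between the pads) lies 5 mm behind it (r.tips_ahead is the distance from the TCP to the fingertips, in m); z points along the fingers, y is the line along which they close (so a half turn about z gives the same grasp; the last joint's range is limited). The gripper opens to 85 mm and grips with 20 to 120 N. Pads are 22 mm wide; open, the fingers measure 114 mm over their backs; the gripper's body (76 mm by 85 mm) begins 54 mm behind the grasp point. The pads swing forward as they close: fully open they stand 13 mm farther back than shut.
Start: joints at [1.097, 0.477, 0.022, 1.555, -0.011, 1.109, -0.083], TCP at [0.241, -0.63, 0.245] pointing down, gripper open.
Joint ranges: [-2.96, 2.96], [-0.34, 2.1], [-1.41, 1.46], [0.24, 2.44], [-1.37, 4.51], [0.17, 1.92], [-2.96, 2.96]. Speed limits (rad/s): [2.39, 2.39, 3.14, 3.14, 3.14, 3.14, 3.14].

## Interface

Orientations are given as a rotation vector (axis times angle).
In Python, from bench import r, eyes gives the robot as it stands.
- The arm moves only by the tool step_arm, never from a script. Its argument "rows" is a list of rows, each a list of 6 numbers: the shift along the world's x, y, z in units of 60 cm (1.0 is 60 cm), then the turn, a rotation vector about the world's x, y, z in units of pi rad (1.0 is pi rad). In form: [[x, y, z, rx, ry, rz], ...]. A call has 1 to 5 rows; each row is the pose to reach, as a shift and turn from the pose commanded when the call began, turning the shorter way round; what a row does not reach only later rows make up. A row lasts 1/12 s, in which the tool goes at most 41.7 mm and 7.16 degrees, less where a joint would pass 70% of its speed; a pose out of reach is approached as far as the arm can. A call with a number of a shift or a turn outside -1 to 1 is refused whole. A call with a gripper value outside its range is refused whole. "jaw" is the closure, from 0 (fully open) to 1 (shut), set as the call begins (left out, the last holds). The fingers move at their own pace and stop on an object; "squeeze" is the grip in N (left out, the last holds). Time passes only in rows, so rows that repeat a pose let the fingers close. It gives the time, the measured TCP pose, the force, the opening and the grip force at its end, in the units of the state.
- r.get_obs(): the state, without advancing time (a new reading comes with each control period).
- eyes.grab_frame(name): name is "side" or "top" or "wrist"; returns the picture (400x640x3 uint8, red, green, blue); there is no depth.
- eyes.camera_info(name): a dict with "mtx" (3x3 intrinsics, pixels), "k1" (the pictures are not rectified: a ray, as slopes to the right and down, at radius r is drawn at 1 + k1 r^2 times it, then the intrinsics apply), "extrinsics" (4x4, takes a point from camera to world coordinates); the wrist camera has in their place "tool_from_camera" (4x4, takes a point from camera to tool coordinates, whose origin is the TCP and whose axes are the flange's). Camera axes: x right, y down, z forward; pixel columns grow to the right and rows downward; lengths in m; the calibration is good to about 2 mm. A picture is of the moment at which its call begins: read the wrist's pose just before it. camera_info takes no time and is no camera call.
- r.hand_in(): hands the job in; it is judged then, once.
The state is a dict: "clock": time; "joints": joint angles; "qvel": joint speeds; "tau": joint torques, N m; "tcp_pos": TCP position; "orientation": TCP orientation; "contact_force": force on the tool from outside, world axes, zero at the start; "moment": the same for the moment, N m; "grip_width": finger opening in m; "gripper_force": force on a finger pad.
Only numpy, scipy, OpenCV 4.12 (cv2) and the standard library are available. Lean on these libraries where they do the work, as an engineer would, in place of code of your own. Each camera call takes 0.05 s, during which the arm holds its last target. There are 200 camera calls.

## Working session

There is one attempt and no reset: what is moved stays moved. The work goes in short steps, Python scripts to look and compute and a tool call to move; the robot and the scene stay as the last step left them, time stands still between calls to the robot, and variables do not carry over. Pictures are saved under pics/ and viewed, at most 10 in all, crops included, and the job is handed in when it is done.

Besides the shell and the picture viewer there is one more tool, called after "Emit:" in YAML: its name, and indented under it one key for each argument. step_arm: Moves the arm, as the interface text tells. Shifts and turns lie within -1 to 1; 1 stands for 60 cm of shift or pi rad of turn. Its arguments: {"type":"object","properties":{"rows":{"type":"array"},"jaw":{"type":"number"},"squeeze":{"type":"number"}},"required":["rows"]}

```bash
ls; mkdir -p pics; python3 - <<'E'
from bench import r,eyes
import cv2
o=r.get_obs();print({k:o[k] for k in('clock','tcp_pos','orientation','grip_width','contact_force')},r.tips_ahead)
for n in('top','side'):
    cv2.imwrite(f'pics/{n}0.png',eyes.grab_frame(n)[:,:,::-1]);print(eyes.camera_info(n))
E
```

```text
pics
{'clock': 0.0, 'tcp_pos': array([ 0.24124152, -0.6297988 ,  0.24432363]), 'orientation': array([-3.08742224e+00, -5.71142541e-01,  6.74014852e-04]), 'grip_width': 0.08571034545004033, 'contact_force': array([ 0.08868109, -0.37934133,  0.90903856])} 0.014
{'mtx': array([[411.295395  ,   0.        , 323.01649374],
       [  0.        , 411.295395  , 203.67266739],
       [  0.        ,   0.        ,   1.        ]]), 'k1': -0.04431452512126107, 'extrinsics': array([[-0.02078374, -0.98509063,  0.17077611,  0.42866145],
       [-0.99907536,  0.01403367, -0.04063847,  0.03065944],
       [ 0.03763596, -0.17146282, -0.98447145,  0.7901697 ],
       [ 0.        ,  0.        ,  0.        ,  1.        ]])}
{'mtx': array([[405.86276667,   0.        , 320.13497786],
       [  0.        , 405.86276667, 199.66039552],
       [  0.        ,   0.        ,   1.        ]]), 'k1': -0.09052859630246064, 'extrinsics': array([[-0.99886975, -0.00318342,  0.04742449,  0.4888367 ],
       [-0.04164646,  0.53949757, -0.84095657,  0.69828046],
       [-0.02290827, -0.84198114, -0.53902038,  0.51839383],
       [ 0.        ,  0.        ,  0.        ,  1.        ]])}
```

View pics/top0.png

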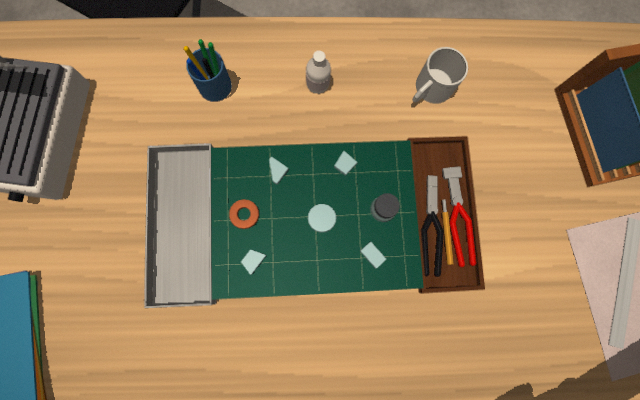

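The scrap tray is on the left of the picture (columns 148–212, world +y) and the tool tray on the right. The offcuts are at (278,170), (345,162), (253,261) and (373,255), the foil at (244,214), the roundel at (322,218) and the jar at (385,207).

```bash
cat > h.py <<'E'
import numpy as np,cv2
from bench import r,eyes
def ray(n,px,z):
    c=eyes.camera_info(n);K=c['mtx'];k=c['k1'];E=c['extrinsics']
    d=cv2.undistortPoints(np.float64(px).reshape(-1,1,2),K,np.array([k,0,0,0.]))[:,0]
    w=np.c_[d,np.ones(len(d))]@E[:3,:3].T
    return E[:3,3]+w*((z-E[2,3])/w[:,2])[:,None]
def pieces(im,n='top'):
    hsv=cv2.cvtColor(im,cv2.COLOR_RGB2HSV)
    m=cv2.inRange(hsv,(70,15,150),(100,110,255))
    cs,_=cv2.findContours(m,cv2.RETR_EXTERNAL,cv2.CHAIN_APPROX_NONE)
    return [c[:,0] for c in cs if 120<cv2.contourArea(c)<1500]
E
python3 - <<'E'
from h import *
np.set_printoptions(precision=4,suppress=True)
im=cv2.imread('pics/top0.png')[:,:,::-1].copy()
c=ray('top',[[212,146],[411,141],[421,290],[214,299]],.04)[:,:2]
print('board',c, [np.linalg.norm(c[i]-c[i-1]) for i in range(4)])
ce=c.mean(0);v=(c[0]-c[1]+c[3]-c[2]);th=np.arctan2(v[1],v[0])-np.pi/2
R=np.array([[np.cos(th),-np.sin(th)],[np.sin(th),np.cos(th)]])
print('centre',ce,'yaw',np.degrees(th))
for p in pieces(im):
    w=ray('top',p,.051)[:,:2];q=(w-ce)@R
    a=cv2.approxPolyDP(p.reshape(-1,1,2),2.5,True)[:,0]
    M=cv2.moments(p.reshape(-1,1,2));cc=[M['m10']/M['m00'],M['m01']/M['m00']]
    print(np.array(cc),'W',ray('top',[cc],.052)[0,:2],'B',(ray('top',[cc],.052)[0,:2]-ce)@R,'min',q.min(0),'max',q.max(0));print((ray('top',a,.052)[:,:2]-ce)@R)
for n,p,z in(('foil',[244,214],.05),('jar',[386,205],.09)):
    print(n,(ray('top',[p],z)[0,:2]-ce)@R)
print(eyes.camera_info('wrist'))
E
```

```text
board [[ 0.6722  0.207 ]
 [ 0.6788 -0.1724]
 [ 0.3976 -0.1746]
 [ 0.39    0.1967]] [np.float64(0.2823927028483333), np.float64(0.379454198872717), np.float64(0.2812574142345517), np.float64(0.37132592718121943)]
centre [0.5347 0.0142] yaw 1.0822878804945613
[251.7917 260.2599] W [0.4567 0.1286] B [-0.0758  0.1159] min [-0.0981  0.0943] max [-0.0574  0.1351]
[[-0.0575  0.1206]
 [-0.0782  0.135 ]
 [-0.0981  0.1176]
 [-0.0673  0.0942]]
[373.073  254.5382] W [ 0.4628 -0.0878] B [-0.0738 -0.1006] min [-0.0962 -0.122 ] max [-0.0511 -0.0793]
[[-0.0511 -0.0964]
 [-0.0667 -0.0792]
 [-0.0962 -0.1064]
 [-0.0808 -0.1218]]
[321.5088 217.364 ] W [0.5316 0.0034] B [-0.0033 -0.0107] min [-0.0281 -0.0355] max [0.0216 0.0139]
[[ 0.0215 -0.0052]
 [ 0.0109  0.0097]
 [-0.0073  0.0139]
 [-0.0221  0.0054]
 [-0.0282 -0.0124]
 [-0.018  -0.0309]
 [ 0.002  -0.0354]
 [ 0.0171 -0.0251]]
[276.5851 169.145 ] W [0.6225 0.0845] B [0.0892 0.0686] min [0.0652 0.0495] max [0.113  0.0824]
[[0.1127 0.0785]
 [0.0727 0.0774]
 [0.0649 0.0702]
 [0.0908 0.0494]]
[345.0342 162.4086] W [ 0.634  -0.0424] B [ 0.0983 -0.0585] min [ 0.0782 -0.0791] max [ 0.1207 -0.0396]
[[ 0.1204 -0.0576]
 [ 0.0938 -0.0396]
 [ 0.078  -0.0593]
 [ 0.0985 -0.079 ]]
foil [0.0079 0.1293]
jar [ 0.0092 -0.1223]
{'mtx': array([[302.7997,   0.    , 318.2975],
       [  0.    , 302.7997, 196.8973],
       [  0.    ,   0.    ,   1.    ]]), 'k1': -0.012322367469056341, 'tool_from_camera': array([[ 0.0002, -0.9602, -0.2795,  0.0711],
       [ 1.    ,  0.0002, -0.    ,  0.0014],
       [ 0.0001, -0.2795,  0.9602, -0.1278],
       [ 0.    ,  0.    ,  0.    ,  1.    ]])}
```

View pics/side0.png

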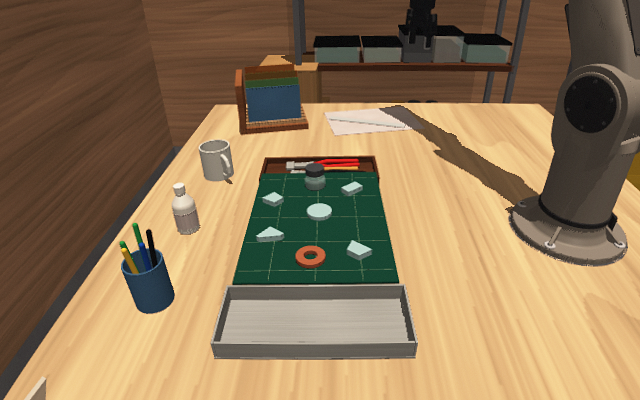

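The side view agrees: scrap tray in front (y+), with foil, roundel and jar on the middle line. I'll sweep with nearly closed jaws laid across the push direction, one piece at a time, starting with the pieces nearest the tray. First move: travel to a point above and behind the far-row piece at (0.6225, 0.0845).

Emit:
step_arm:
  rows:
    - [0.158, 0.279, 0, 0, 0, 0.195]
    - [0.158, 0.279, 0, 0, 0, 0.195]
    - [0.158, 0.279, 0, 0, 0, 0.195]
    - [0.158, 0.279, 0, 0, 0, 0.195]
    - [0.158, 0.279, 0, 0, 0, 0.195]
  jaw: 0.8
  squeeze: 40

```text
clock: 0.52
tcp_pos: [0.3387, -0.4584, 0.245]
orientation: [-2.764, -1.49, -0.002]
contact_force: [0.5, 0.4, 0.3]
grip_width: 0.0253
gripper_force: 0.0
```

Emit:
step_arm:
  rows:
    - [0.158, 0.279, 0, 0, 0, 0.194]
    - [0.158, 0.279, 0, 0, 0, 0.194]
    - [0.158, 0.279, 0, 0, 0, 0.194]
    - [0.158, 0.279, 0, 0, 0, 0.194]
    - [0.158, 0.279, 0, 0, 0, 0.194]

```text
clock: 0.93
tcp_pos: [0.4329, -0.2909, 0.2453]
orientation: [-2.19, -2.252, -0.002]
contact_force: [0.1, 0.2, -0.9]
grip_width: 0.0175
gripper_force: 0.0
```

Emit:
step_arm:
  rows:
    - [0.158, 0.279, 0, 0, 0, 0]
    - [0.158, 0.279, 0, 0, 0, 0]
    - [0.158, 0.279, 0, 0, 0, 0]
    - [0.158, 0.279, 0, 0, 0, 0]
    - [0.158, 0.279, 0, 0, 0, 0]

```text
clock: 1.35
tcp_pos: [0.5274, -0.1233, 0.2454]
orientation: [-2.197, -2.245, -0.003]
contact_force: [-1.0, -0.3, 0.9]
grip_width: 0.0169
gripper_force: 0.0
```

Emit:
step_arm:
  rows:
    - [0.158, 0.279, 0, 0, 0, 0]
    - [0.158, 0.279, 0, 0, 0, 0]
    - [0.158, 0.279, 0, 0, 0, 0]
    - [0.158, 0.279, 0, 0, 0, 0]
    - [0.158, 0.279, 0, 0, 0, 0]

```text
clock: 1.77
tcp_pos: [0.6216, 0.0443, 0.2451]
orientation: [-2.197, -2.243, -0.003]
contact_force: [0.0, 0.6, 0.5]
grip_width: 0.017
gripper_force: 0.0
```

Emit:
step_arm:
  rows:
    - [0, 0, -0.06, 0, 0, 0]
    - [0, 0, -0.12, 0, 0, 0]
    - [0, 0, -0.18, 0, 0, 0]
    - [0, 0, -0.23, 0, 0, 0]
    - [0, 0, -0.23, 0, 0, 0]

```text
clock: 2.18
tcp_pos: [0.6159, 0.0382, 0.1006]
orientation: [-2.197, -2.235, 0.014]
contact_force: [-0.0, -0.7, 0.4]
grip_width: 0.0174
gripper_force: 0.0
```

```bash
python3 - <<'E'
from h import *
o=r.get_obs();print(o['tcp_pos'],o['orientation'],o['grip_width'],o['joints'].round(2))
a=eyes.grab_frame('side')[150:380,160:480];cv2.imwrite('pics/s1.png',cv2.resize(a[:,:,::-1],None,fx=2.4,fy=2.4))
E
```

```text
[0.61591844 0.03823331 0.10063349] [-2.19684681 -2.23548305  0.01436536] 0.017426810727116354 [ 0.17  0.59 -0.45  1.78  0.33  0.85 -0.42]
```

View pics/s1.png

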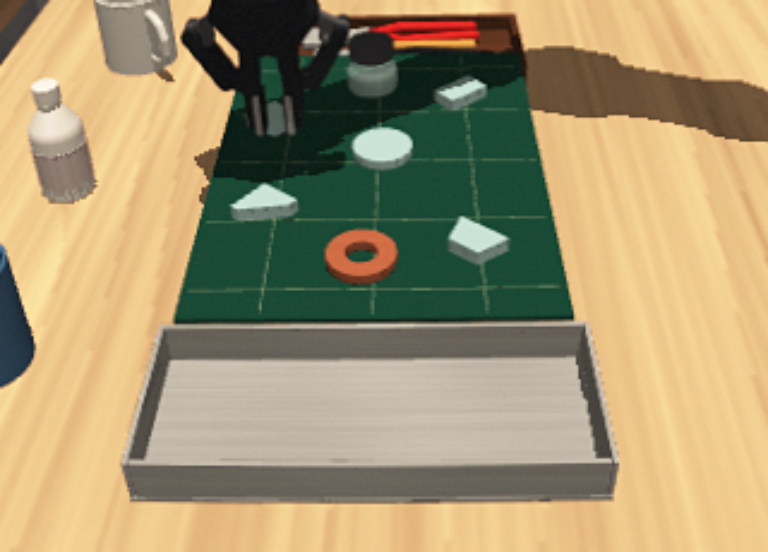

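Jaws hang above the gap behind the triangle (264,203 in the crop), well aligned, and the knuckles are far above jar height. Lowering.

Emit:
step_arm:
  rows:
    - [0.01, 0, -0.025, 0, 0, 0]
    - [0.01, 0, -0.045, 0, 0, 0]
    - [0.01, 0, -0.06, 0, 0, 0]
    - [0.01, 0, -0.068, 0, 0, 0]
    - [0.01, 0, -0.068, 0, 0, 0]

```text
clock: 2.65
tcp_pos: [0.6261, 0.0391, 0.0661]
orientation: [-2.202, -2.24, 0.001]
contact_force: [-0.4, 0.4, 0.4]
grip_width: 0.0171
gripper_force: 0.0
```

```bash
python3 - <<'E'
from h import *
o=r.get_obs();print(o['tcp_pos'],o['orientation'],o['contact_force'],o['grip_width'])
E
```

```text
[0.62608963 0.03908322 0.06611343] [-2.20204347e+00 -2.23979154e+00  1.46047074e-03] [-0.38920853  0.43146552  0.38651695] 0.017076623230911046
```

Emit:
step_arm:
  rows:
    - [-0.005, 0, -0.007, 0, 0, 0]
    - [-0.005, 0, -0.013, 0, 0, 0]
    - [-0.005, 0, -0.013, 0, 0, 0]

```text
clock: 2.9
tcp_pos: [0.6232, 0.0392, 0.0585]
orientation: [-2.202, -2.24, 0.001]
contact_force: [-0.4, -0.0, 0.0]
grip_width: 0.0169
gripper_force: 0.0
```

Emit:
step_arm:
  rows:
    - [0, 0.02, 0, 0, 0, 0]
    - [0, 0.04, 0, 0, 0, 0]
    - [0, 0.06, 0, 0, 0, 0]
    - [0, 0.08, 0, 0, 0, 0]
    - [0, 0.1, 0, 0, 0, 0]

```text
clock: 3.32
tcp_pos: [0.6236, 0.1016, 0.059]
orientation: [-2.201, -2.242, -0.001]
contact_force: [0.5, -0.3, 0.4]
grip_width: 0.0172
gripper_force: 0.2
```

```bash
python3 - <<'E'
from h import *
o=r.get_obs();print(o['tcp_pos'],o['contact_force'])
a=eyes.grab_frame('side')[150:380,160:480];cv2.imwrite('pics/s2.png',cv2.resize(a[:,:,::-1],None,fx=2.4,fy=2.4))
E
```

```text
[0.62359322 0.10162422 0.05897704] [ 0.49812291 -0.29642715  0.37570009]
```

View pics/s2.png

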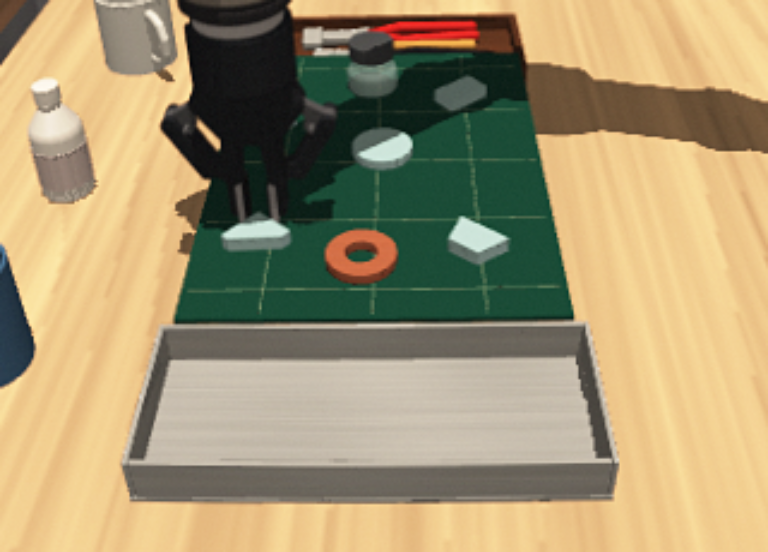

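The triangle (256,233) is being pushed squarely, its apex between the fingers. Continuing over the edge, then lifting.

Emit:
step_arm:
  rows:
    - [0, 0.02, 0, 0, 0, 0]
    - [0, 0.04, 0, 0, 0, 0]
    - [0, 0.06, 0, 0, 0, 0]
    - [0, 0.08, 0, 0, 0, 0]
    - [0, 0.1, 0, 0, 0, 0]

```text
clock: 3.78
tcp_pos: [0.6236, 0.1606, 0.0587]
orientation: [-2.202, -2.24, -0.0]
contact_force: [0.6, 0.8, 0.2]
grip_width: 0.0171
gripper_force: 0.2
```

Emit:
step_arm:
  rows:
    - [0, 0.02, 0, 0, 0, 0]
    - [0, 0.04, 0, 0, 0, 0]
    - [0, 0.06, 0, 0, 0, 0]
    - [0, 0.08, 0, 0, 0, 0]
    - [0, 0.1, 0, 0, 0, 0]

```text
clock: 4.2
tcp_pos: [0.6236, 0.2205, 0.0587]
orientation: [2.202, 2.24, 0.0]
contact_force: [-0.1, 0.4, -0.5]
grip_width: 0.0171
gripper_force: 0.0
```

```bash
python3 - <<'E'
from h import *
o=r.get_obs();print(o['tcp_pos'],o['contact_force'])
a=eyes.grab_frame('side')[150:380,160:480];cv2.imwrite('pics/s3.png',cv2.resize(a[:,:,::-1],None,fx=2.4,fy=2.4))
E
```

```text
[0.62363312 0.22053571 0.05872748] [-0.14697376  0.38205261 -0.53349278]
```

View pics/s3.png

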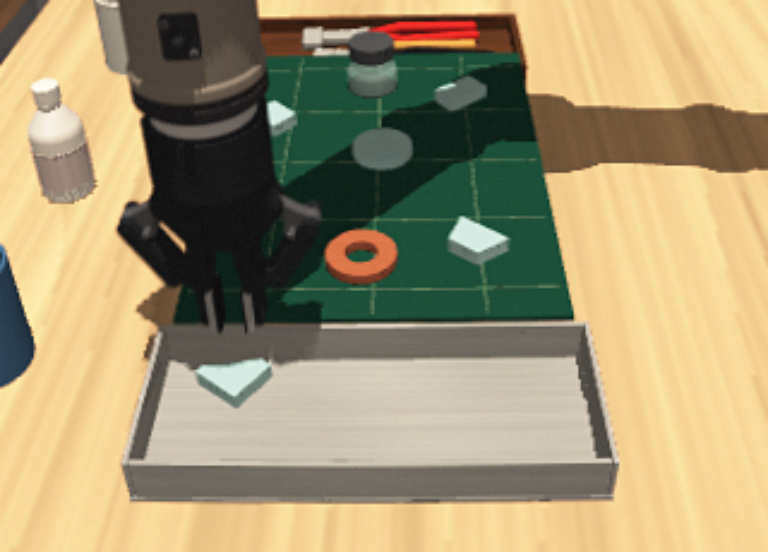

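The triangle lies flat in the tray (235,380). Next piece, at (0.634, -0.042): lift, go back behind it, and lower.

Emit:
step_arm:
  rows:
    - [0, 0, 0.05, 0, 0, 0]
    - [0, 0, 0.1, 0, 0, 0]
    - [0.003, -0.06, 0.1, 0, 0, 0]
    - [0.006, -0.12, 0.1, 0, 0, 0]
    - [0.009, -0.18, 0.1, 0, 0, 0]

```text
clock: 4.67
tcp_pos: [0.6294, 0.1108, 0.1196]
orientation: [2.2, 2.241, 0.002]
contact_force: [0.3, -0.5, 0.2]
grip_width: 0.0171
gripper_force: 0.0
```

Emit:
step_arm:
  rows:
    - [0.003, -0.068, 0, 0, 0, 0]
    - [0.006, -0.136, 0, 0, 0, 0]
    - [0.008, -0.204, 0, 0, 0, 0]
    - [0.008, -0.272, 0, 0, 0, 0]
    - [0.008, -0.337, 0, 0, 0, 0]

```text
clock: 5.08
tcp_pos: [0.6337, -0.0935, 0.1188]
orientation: [2.203, 2.239, -0.0]
contact_force: [1.1, -0.1, 0.5]
grip_width: 0.017
gripper_force: 0.0
```

Emit:
step_arm:
  rows:
    - [0, 0, 0, 0, 0, 0]
    - [0, 0, -0.02, 0, 0, 0]
    - [0, 0, -0.04, 0, 0, 0]
    - [0, 0, -0.06, 0, 0, 0]
    - [0, 0, -0.06, 0, 0, 0]

```text
clock: 5.5
tcp_pos: [0.6316, -0.0886, 0.0791]
orientation: [-2.195, -2.24, 0.004]
contact_force: [-0.7, -0.1, -0.2]
grip_width: 0.0168
gripper_force: 0.0
```

```bash
python3 - <<'E'
from h import *
o=r.get_obs();print(o['tcp_pos'],o['orientation'],o['contact_force'])
E
```

```text
[ 0.63163258 -0.0886165   0.07905405] [-2.19539144 -2.24028984  0.00440269] [-0.73197754 -0.05053502 -0.15422147]
```

Emit:
step_arm:
  rows:
    - [0.003, -0.005, -0.01, 0, 0, 0]
    - [0.003, -0.005, -0.02, 0, 0, 0]
    - [0.003, -0.005, -0.03, 0, 0, 0]
    - [0.003, -0.005, -0.03, 0, 0, 0]

```text
clock: 5.83
tcp_pos: [0.635, -0.0936, 0.0633]
orientation: [-2.201, -2.24, 0.002]
contact_force: [-0.1, 0.9, -0.0]
grip_width: 0.0171
gripper_force: 0.0
```

Emit:
step_arm:
  rows:
    - [0, 0, -0.008, 0, 0, 0]
    - [0, 0, -0.008, 0, 0, 0]
    - [0, 0.021, -0.008, 0, 0, 0]
    - [0, 0.042, -0.008, 0, 0, 0]
    - [0, 0.063, -0.008, 0, 0, 0]

```text
clock: 6.25
tcp_pos: [0.6358, -0.0541, 0.0603]
orientation: [-2.202, -2.241, -0.002]
contact_force: [-0.4, -0.5, 0.4]
grip_width: 0.017
gripper_force: 0.1
```

Emit:
step_arm:
  rows:
    - [0, 0.021, 0, 0, 0, 0]
    - [0, 0.042, 0, 0, 0, 0]
    - [0, 0.063, 0, 0, 0, 0]
    - [-0.002, 0.084, 0, 0, 0, 0]
    - [-0.002, 0.105, 0, 0, 0, 0]

```text
clock: 6.67
tcp_pos: [0.6342, 0.0084, 0.06]
orientation: [-2.202, -2.241, 0.0]
contact_force: [1.0, -0.8, -0.5]
grip_width: 0.017
gripper_force: 0.2
```

```bash
python3 - <<'E'
from h import *
o=r.get_obs();print(o['tcp_pos'],o['contact_force'])
a=eyes.grab_frame('side')[150:380,160:480];cv2.imwrite('pics/s4.png',cv2.resize(a[:,:,::-1],None,fx=2.4,fy=2.4))
E
```

```text
[0.63422466 0.00835538 0.0599514 ] [ 0.9979238  -0.83410862 -0.51127087]
```

View pics/s4.png

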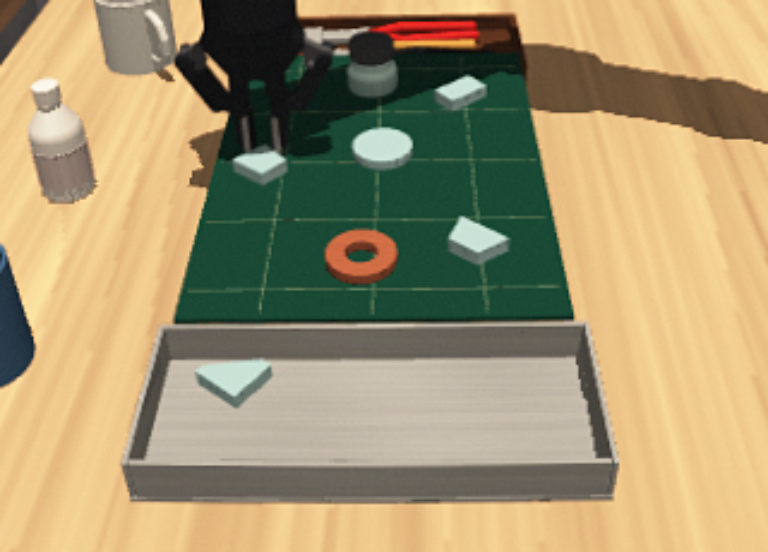

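The second piece (261,165) travels squarely too. Continuing to the tray.

Emit:
step_arm:
  rows:
    - [0, 0.021, 0, 0, 0, 0]
    - [-0.002, 0.042, 0, 0, 0, 0]
    - [-0.002, 0.063, 0, 0, 0, 0]
    - [-0.004, 0.084, 0, 0, 0, 0]
    - [-0.004, 0.105, 0, 0, 0, 0]

```text
clock: 7.13
tcp_pos: [0.6317, 0.0713, 0.0598]
orientation: [-2.202, -2.24, 0.0]
contact_force: [0.5, 0.4, 0.7]
grip_width: 0.017
gripper_force: 0.1
```

Emit:
step_arm:
  rows:
    - [0, 0.021, 0, 0, 0, 0]
    - [-0.002, 0.042, 0, 0, 0, 0]
    - [-0.002, 0.063, 0, 0, 0, 0]
    - [-0.004, 0.084, 0, 0, 0, 0]
    - [-0.004, 0.105, 0, 0, 0, 0]

```text
clock: 7.55
tcp_pos: [0.6294, 0.1342, 0.0599]
orientation: [-2.202, -2.24, 0.0]
contact_force: [-0.1, 0.5, -0.2]
grip_width: 0.0172
gripper_force: 0.1
```

Emit:
step_arm:
  rows:
    - [0, 0.021, 0, 0, 0, 0]
    - [-0.002, 0.042, 0, 0, 0, 0]
    - [-0.002, 0.063, 0, 0, 0, 0]
    - [-0.004, 0.084, 0, 0, 0, 0]
    - [-0.004, 0.105, 0, 0, 0, 0]

```text
clock: 7.97
tcp_pos: [0.627, 0.1971, 0.0599]
orientation: [-2.202, -2.24, 0.0]
contact_force: [0.3, 0.2, -0.9]
grip_width: 0.0169
gripper_force: 0.0
```

Emit:
step_arm:
  rows:
    - [0, 0.021, 0, 0, 0, 0]
    - [0, 0.042, 0, 0, 0, 0]
    - [0, 0.042, 0, 0, 0, 0]

```text
clock: 8.22
tcp_pos: [0.6266, 0.2256, 0.0602]
orientation: [-2.197, -2.243, -0.003]
contact_force: [-0.8, 0.5, 0.4]
grip_width: 0.0169
gripper_force: 0.0
```

```bash
python3 - <<'E'
from h import *
o=r.get_obs();print(o['tcp_pos'],o['contact_force'])
a=eyes.grab_frame('side')[150:380,160:480];cv2.imwrite('pics/s5.png',cv2.resize(a[:,:,::-1],None,fx=2.4,fy=2.4))
E
```

```text
[0.62663823 0.22558307 0.06023103] [-0.77876377  0.47627798  0.42112689]
```

View pics/s5.png

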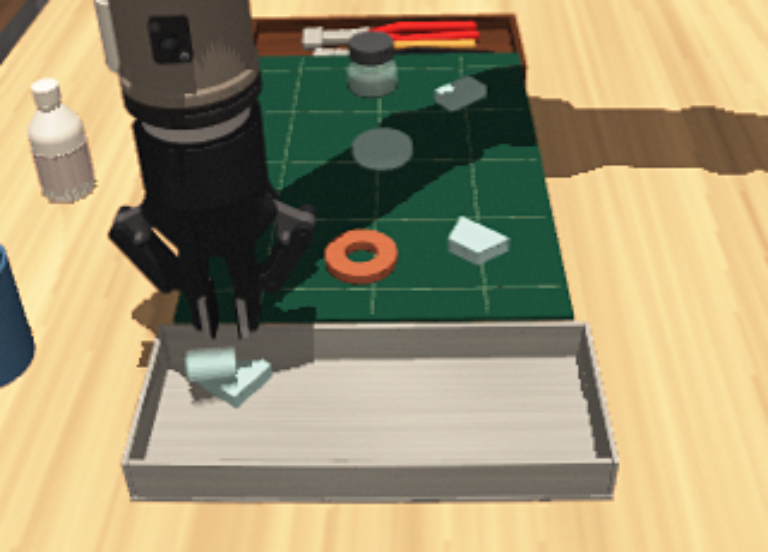

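The second piece came to rest on the triangle inside the tray (210,365). Next piece: (0.457, 0.129).

Emit:
step_arm:
  rows:
    - [0, 0, 0.05, 0, 0, 0]
    - [0, 0, 0.1, 0, 0, 0]
    - [-0.045, -0.041, 0.1, 0, 0, 0]
    - [-0.09, -0.082, 0.1, 0, 0, 0]
    - [-0.135, -0.123, 0.1, 0, 0, 0]

```text
clock: 8.68
tcp_pos: [0.5457, 0.1456, 0.1203]
orientation: [2.203, 2.238, 0.001]
contact_force: [-0.1, -1.0, -0.6]
grip_width: 0.017
gripper_force: 0.0
```

Emit:
step_arm:
  rows:
    - [-0.045, -0.041, 0, 0, 0, 0]
    - [-0.09, -0.082, 0, 0, 0, 0]
    - [-0.135, -0.115, 0, 0, 0, 0]
    - [-0.148, -0.12, 0, 0, 0, 0]
    - [-0.148, -0.12, 0, 0, 0, 0]

```text
clock: 9.1
tcp_pos: [0.4552, 0.0724, 0.1198]
orientation: [2.206, 2.236, -0.005]
contact_force: [0.5, 0.1, -0.5]
grip_width: 0.0172
gripper_force: 0.0
```

Emit:
step_arm:
  rows:
    - [0, 0, -0.02, 0, 0, 0]
    - [0, 0, -0.04, 0, 0, 0]
    - [0, 0, -0.06, 0, 0, 0]
    - [0, 0, -0.06, 0, 0, 0]

```text
clock: 9.43
tcp_pos: [0.4578, 0.0757, 0.0825]
orientation: [-2.201, -2.24, 0.001]
contact_force: [-0.4, 0.2, -0.1]
grip_width: 0.0174
gripper_force: 0.0
```

Emit:
step_arm:
  rows:
    - [0, 0, -0.012, 0, 0, 0]
    - [0, 0, -0.024, 0, 0, 0]
    - [0, 0, -0.036, 0, 0, 0]
    - [0, 0, -0.036, 0, 0, 0]
    - [0, 0, -0.036, 0, 0, 0]

```text
clock: 9.85
tcp_pos: [0.4573, 0.0753, 0.062]
orientation: [-2.202, -2.24, 0.001]
contact_force: [-0.5, 0.8, -0.0]
grip_width: 0.0168
gripper_force: 0.0
```

Emit:
step_arm:
  rows:
    - [0, 0.02, 0, 0, 0, 0]
    - [0, 0.04, 0, 0, 0, 0]
    - [0, 0.06, 0, 0, 0, 0]
    - [0, 0.08, 0, 0, 0, 0]
    - [0, 0.1, 0, 0, 0, 0]

```text
clock: 10.27
tcp_pos: [0.4576, 0.1363, 0.0626]
orientation: [2.202, 2.24, 0.001]
contact_force: [-1.5, 0.5, -0.4]
grip_width: 0.0172
gripper_force: 0.0
```

```bash
python3 - <<'E'
from h import *
o=r.get_obs();print(o['tcp_pos'],o['contact_force'])
a=eyes.grab_frame('side')[150:380,160:480];cv2.imwrite('pics/s6.png',cv2.resize(a[:,:,::-1],None,fx=2.4,fy=2.4))
E
```

```text
[0.45761205 0.13633125 0.06256409] [-1.47245829  0.46282989 -0.41294523]
```

View pics/s6.png

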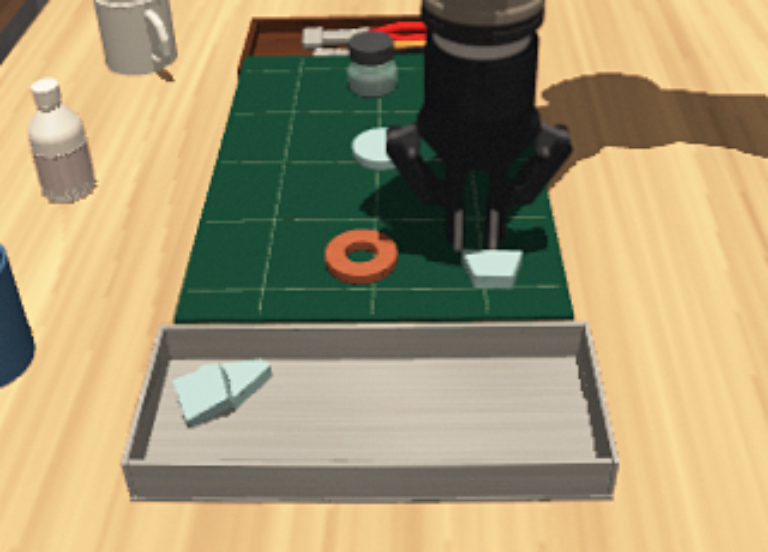

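The trapezium (493,268) lies flat against the fingers but about 12 mm off-centre towards -x. Two offcuts are lying in the tray. I'll back off, shift 12 mm towards -x and push on.

Emit:
step_arm:
  rows:
    - [0, -0.012, 0, 0, 0, 0]
    - [-0.01, -0.012, -0.002, 0, 0, 0]
    - [-0.02, -0.012, -0.005, 0, 0, 0]
    - [-0.02, -0.012, -0.005, 0, 0, 0]

```text
clock: 10.65
tcp_pos: [0.4433, 0.1267, 0.0587]
orientation: [-2.203, -2.239, 0.004]
contact_force: [-0.8, -0.1, 0.1]
grip_width: 0.0173
gripper_force: 0.0
```

Emit:
step_arm:
  rows:
    - [0, 0.016, 0, 0, 0, 0]
    - [0, 0.032, 0, 0, 0, 0]
    - [0, 0.048, 0, 0, 0, 0]
    - [0, 0.064, 0, 0, 0, 0]
    - [0, 0.08, 0, 0, 0, 0]

```text
clock: 11.07
tcp_pos: [0.4456, 0.1777, 0.0594]
orientation: [-2.201, -2.241, -0.001]
contact_force: [0.6, -0.7, -0.6]
grip_width: 0.0168
gripper_force: 0.1
```

Emit:
step_arm:
  rows:
    - [0, 0.016, 0, 0, 0, 0]
    - [0, 0.032, 0, 0, 0, 0]
    - [0, 0.048, 0, 0, 0, 0]
    - [0, 0.064, 0, 0, 0, 0]
    - [0, 0.08, 0, 0, 0, 0]

```text
clock: 11.48
tcp_pos: [0.4454, 0.2251, 0.0593]
orientation: [-2.202, -2.24, -0.0]
contact_force: [0.7, -0.2, -0.2]
grip_width: 0.0169
gripper_force: 0.0
```

```bash
python3 - <<'E'
from h import *
o=r.get_obs();print(o['tcp_pos'],o['contact_force'])
a=eyes.grab_frame('side')[150:380,160:480];cv2.imwrite('pics/s7.png',cv2.resize(a[:,:,::-1],None,fx=2.4,fy=2.4))
E
```

```text
[0.44539795 0.22509199 0.05929855] [ 0.66939775 -0.15280811 -0.1814359 ]
```

View pics/s7.png

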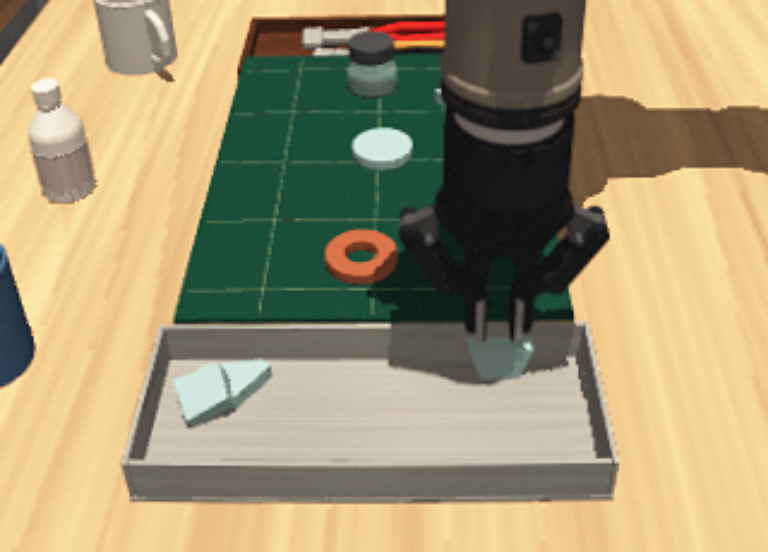

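The trapezium has gone over the edge into the tray (500,355). Now the rectangle at (0.463, -0.088); I'll check it by numbers midway.

Emit:
step_arm:
  rows:
    - [0, 0, 0.05, 0, 0, 0]
    - [0, 0, 0.1, 0, 0, 0]
    - [0.01, -0.06, 0.1, 0, 0, 0]
    - [0.02, -0.12, 0.1, 0, 0, 0]
    - [0.025, -0.18, 0.1, 0, 0, 0]

```text
clock: 11.95
tcp_pos: [0.4613, 0.1153, 0.1201]
orientation: [2.2, 2.241, 0.003]
contact_force: [1.5, -0.9, 0.3]
grip_width: 0.0173
gripper_force: 0.0
```

Emit:
step_arm:
  rows:
    - [0, -0.068, 0, 0, 0, 0]
    - [0, -0.136, 0, 0, 0, 0]
    - [0, -0.204, 0, 0, 0, 0]
    - [0, -0.272, 0, 0, 0, 0]
    - [0, -0.34, 0, 0, 0, 0]

```text
clock: 12.37
tcp_pos: [0.4601, -0.09, 0.1195]
orientation: [2.202, 2.24, -0.0]
contact_force: [1.0, -0.7, -0.2]
grip_width: 0.0169
gripper_force: 0.0
```

Emit:
step_arm:
  rows:
    - [0, -0.04, 0, 0, 0, 0]
    - [0, -0.08, 0, 0, 0, 0]
    - [0, -0.085, -0.02, 0, 0, 0]
    - [0, -0.085, -0.04, 0, 0, 0]
    - [0, -0.085, -0.04, 0, 0, 0]

```text
clock: 12.78
tcp_pos: [0.459, -0.1395, 0.0937]
orientation: [-2.203, -2.236, 0.003]
contact_force: [-1.2, -0.0, 0.1]
grip_width: 0.0169
gripper_force: 0.0
```

```bash
cat >> h.py <<'E'
def look():
    np.set_printoptions(precision=4,suppress=True)
    o=r.get_obs();print(o['clock'],o['tcp_pos'],o['joints'])
    im=eyes.grab_frame('top')
    for p in pieces(im):
        M=cv2.moments(p.reshape(-1,1,2));cc=[M['m10']/M['m00'],M['m01']/M['m00']]
        z=.052 if cc[0]>213 else .018
        w=ray('top',p,z)[:,:2];print('px',np.round(cc),'W',ray('top',[cc],z)[0,:2],w.min(0),w.max(0))
    return im
E
python3 -c "
from h import *;look()"
```

```text
12.7833 [ 0.459  -0.1395  0.0937] [ 0.4776  0.4049 -0.3737  2.1176  0.2361  0.6611 -0.0412]
px [373. 255.] W [ 0.4627 -0.0878] [ 0.4405 -0.1091] [ 0.4854 -0.0662]
px [321. 217.] W [0.5315 0.0035] [ 0.5067 -0.0212] [0.5562 0.028 ]
px [199. 175.] W [0.6223 0.2352] [0.6001 0.2235] [0.6495 0.2565]
px [187. 164.] W [0.6434 0.2596] [0.6261 0.2474] [0.6617 0.2747]
```

Emit:
step_arm:
  rows:
    - [0.005, 0, -0.015, 0, 0, 0]
    - [0.005, 0, -0.03, 0, 0, 0]
    - [0.005, 0, -0.045, 0, 0, 0]
    - [0.005, 0, -0.055, 0, 0, 0]
    - [0.005, 0, -0.055, 0, 0, 0]

```text
clock: 13.25
tcp_pos: [0.4625, -0.1385, 0.0608]
orientation: [-2.2, -2.239, 0.002]
contact_force: [0.1, -0.2, 0.9]
grip_width: 0.0172
gripper_force: 0.0
```

Emit:
step_arm:
  rows:
    - [0, 0, 0, 0, 0, 0]
    - [0, 0.018, -0.003, 0, 0, 0]
    - [0, 0.036, -0.003, 0, 0, 0]
    - [0, 0.054, -0.003, 0, 0, 0]
    - [0, 0.072, -0.003, 0, 0, 0]

```text
clock: 13.67
tcp_pos: [0.4636, -0.0946, 0.0608]
orientation: [2.202, 2.241, 0.001]
contact_force: [-0.4, 0.6, 0.0]
grip_width: 0.0171
gripper_force: 0.1
```

```bash
python3 -c "
from h import *;look()"
```

```text
13.6667 [ 0.4636 -0.0946  0.0608] [ 0.3631  0.4534 -0.3527  2.1519  0.2803  0.5783 -0.1754]
px [361. 251.] W [ 0.4697 -0.0666] [ 0.4463 -0.0819] [ 0.4911 -0.0486]
px [321. 217.] W [0.5316 0.0035] [ 0.5067 -0.0212] [0.5562 0.028 ]
px [199. 175.] W [0.6224 0.2351] [0.6001 0.2235] [0.6495 0.2546]
px [187. 164.] W [0.6434 0.2598] [0.6261 0.2474] [0.6618 0.2747]
```

Emit:
step_arm:
  rows:
    - [0, 0.02, 0, 0, 0, 0]
    - [0, 0.04, 0, 0, 0, 0]
    - [0, 0.06, 0, 0, 0, 0]
    - [0, 0.08, 0, 0, 0, 0]
    - [0, 0.1, 0, 0, 0, 0]

```text
clock: 14.13
tcp_pos: [0.4635, -0.0349, 0.0607]
orientation: [2.201, 2.241, 0.0]
contact_force: [0.5, 0.3, 0.2]
grip_width: 0.017
gripper_force: 0.1
```

Emit:
step_arm:
  rows:
    - [0, 0.02, 0, 0, 0, 0]
    - [0, 0.04, 0, 0, 0, 0]
    - [0, 0.06, 0, 0, 0, 0]
    - [0, 0.08, 0, 0, 0, 0]
    - [0, 0.1, 0, 0, 0, 0]

```text
clock: 14.55
tcp_pos: [0.4635, 0.0252, 0.0607]
orientation: [2.202, 2.241, 0.0]
contact_force: [-0.2, -0.0, 0.3]
grip_width: 0.017
gripper_force: 0.1
```

```bash
python3 -c "
from h import *;look()"
```

```text
14.55 [0.4635 0.0252 0.0607] [ 0.1161  0.4444 -0.3641  2.1714  0.2879  0.5702 -0.4418]
px [199. 175.] W [0.6224 0.235 ] [0.6001 0.2235] [0.6495 0.2546]
px [187. 164.] W [0.6436 0.2598] [0.6261 0.2474] [0.6637 0.2747]
```

```bash
sed -i 's/(70,15,150),(100,110,255)/(70,10,55),(105,125,255)/' h.py; python3 -c "
from h import *;look()"
```

```text
14.6 [0.4637 0.028  0.0609] [ 0.1136  0.4445 -0.3669  2.1708  0.2873  0.5697 -0.4433]
px [204. 270.] W [0.4422 0.2212] [0.4199 0.2132] [0.4637 0.2288]
px [194. 170.] W [0.6327 0.2458] [0.6    0.2215] [0.6637 0.2747]
px [209.  83.] W [0.8111 0.2218] [0.7746 0.1857] [0.8814 0.2653]
```

Emit:
step_arm:
  rows:
    - [0, 0.02, 0, 0, 0, 0]
    - [0, 0.04, 0, 0, 0, 0]
    - [0, 0.06, 0, 0, 0, 0]
    - [0, 0.08, 0, 0, 0, 0]
    - [0, 0.1, 0, 0, 0, 0]

```text
clock: 15.07
tcp_pos: [0.4635, 0.0839, 0.0606]
orientation: [2.203, 2.239, -0.0]
contact_force: [-0.2, 0.3, -0.6]
grip_width: 0.0174
gripper_force: 0.1
```

```bash
python3 - <<'E'
from h import *
o=r.get_obs();print(o['tcp_pos'])
im=eyes.grab_frame('side')
for p in pieces(im):
    c=p.mean(0);print(c.round(),p.min(0),p.max(0),ray('side',[c],.046)[0,:2],[ray('side',[[x,c[1]]],.046)[0,0] for x in(p[:,0].min(),p[:,0].max())])
E
```

```text
[0.46352926 0.08393129 0.06059811]
[251. 311.] [233 300] [272 327] [0.62333034 0.27744529] [np.float64(0.6509571470473269), np.float64(0.5907901124776193)]
[368. 297.] [355 290] [381 306] [0.44315171 0.2454167 ] [np.float64(0.46368380299242085), np.float64(0.42288843302365453)]
[347. 242.] [335 235] [359 249] [0.4751386  0.10738076] [np.float64(0.49670278747978097), np.float64(0.45228271828648264)]
[317. 212.] [306 203] [330 220] [0.53389989 0.00821939] [np.float64(0.5576584798029228), np.float64(0.5081039102996839)]
```

The rectangle has crept about 11 mm towards +x, so I'll re-centre as before.

Emit:
step_arm:
  rows:
    - [0, -0.012, 0, 0, 0, 0]
    - [0.008, -0.012, 0, 0, 0, 0]
    - [0.015, -0.012, -0.002, 0, 0, 0]
    - [0.015, -0.012, -0.002, 0, 0, 0]

```text
clock: 15.45
tcp_pos: [0.4737, 0.0757, 0.0593]
orientation: [2.205, 2.237, 0.001]
contact_force: [0.6, 1.0, 0.9]
grip_width: 0.017
gripper_force: 0.0
```

Emit:
step_arm:
  rows:
    - [0, 0.018, 0, 0, 0, 0]
    - [0, 0.036, 0, 0, 0, 0]
    - [0, 0.054, 0, 0, 0, 0]
    - [0, 0.072, 0, 0, 0, 0]
    - [0, 0.09, 0, 0, 0, 0]

```text
clock: 15.87
tcp_pos: [0.4722, 0.1329, 0.0594]
orientation: [-2.201, -2.242, -0.0]
contact_force: [0.1, -0.8, -0.4]
grip_width: 0.0172
gripper_force: 0.1
```

```bash
python3 - <<'E'
from h import *
o=r.get_obs();print(o['tcp_pos'])
im=eyes.grab_frame('side')
for p in pieces(im):
    c=p.mean(0);print(c.round(),p.min(0),p.max(0),ray('side',[c],.046)[0,:2],[ray('side',[[x,c[1]]],.046)[0,0] for x in(p[:,0].min(),p[:,0].max())])
E
```

```text
[0.47220418 0.13291835 0.05935216]
[251. 311.] [233 300] [272 326] [0.62332644 0.27746681] [np.float64(0.6509524476219463), np.float64(0.5907871368411683)]
[368. 297.] [355 291] [381 306] [0.44324209 0.24547719] [np.float64(0.46368547256351855), np.float64(0.4228931799805017)]
[348. 260.] [335 252] [362 267] [0.47383872 0.15692424] [np.float64(0.4961406305533808), np.float64(0.44889689003218686)]
```

Centred now. Pushing on over the edge.

Emit:
step_arm:
  rows:
    - [0, 0.018, 0, 0, 0, 0]
    - [0, 0.036, 0, 0, 0, 0]
    - [0, 0.054, 0, 0, 0, 0]
    - [0, 0.072, 0, 0, 0, 0]
    - [0, 0.09, 0, 0, 0, 0]

```text
clock: 16.33
tcp_pos: [0.4725, 0.1863, 0.0594]
orientation: [2.202, 2.24, 0.0]
contact_force: [0.3, -0.0, -0.1]
grip_width: 0.0175
gripper_force: 0.0
```

Emit:
step_arm:
  rows:
    - [0, 0.018, 0, 0, 0, 0]
    - [0, 0.036, 0, 0, 0, 0]
    - [0, 0.054, 0, 0, 0, 0]
    - [0, 0.072, 0, 0, 0, 0]
    - [0, 0.075, 0, 0, 0, 0]

```text
clock: 16.75
tcp_pos: [0.4723, 0.2329, 0.0595]
orientation: [-2.199, -2.242, -0.003]
contact_force: [0.3, 0.9, -0.0]
grip_width: 0.0173
gripper_force: 0.0
```

Emit:
step_arm:
  rows:
    - [0, 0, 0.04, 0, 0, 0]
    - [0, 0, 0.08, 0, 0, 0]
    - [0, -0.06, 0.14, 0, 0, 0]
    - [0, -0.12, 0.18, 0, 0, 0]
    - [0, -0.18, 0.2, 0, 0, 0]

```text
clock: 17.17
tcp_pos: [0.4732, 0.1287, 0.1792]
orientation: [2.199, 2.243, 0.005]
contact_force: [1.0, -0.4, 0.0]
grip_width: 0.0173
gripper_force: 0.0
```

Emit:
step_arm:
  rows:
    - [0, -0.06, 0, 0, 0, 0]
    - [0, -0.12, 0, 0, 0, 0]
    - [0, -0.18, 0, 0, 0, 0]
    - [0, -0.24, 0, 0, 0, 0]
    - [0, -0.3, 0, 0, 0, 0]

```text
clock: 17.58
tcp_pos: [0.472, -0.0539, 0.177]
orientation: [2.203, 2.239, -0.0]
contact_force: [0.6, -0.7, -0.7]
grip_width: 0.0172
gripper_force: 0.0
```

```bash
python3 - <<'E'
from h import *
look()
a=eyes.grab_frame('side')[150:380,160:480];b=eyes.grab_frame('top')[130:320,130:440]
a=cv2.resize(a[:,:,::-1],(400,288));a=cv2.resize(eyes.grab_frame('side')[240:360,210:390,::-1],(800,320),interpolation=cv2.INTER_CUBIC);b=cv2.resize(b[:,:,::-1],(456,280))
c=np.zeros((600,800,3),np.uint8);c[:320]=a;c[320:,:456]=b;cv2.imwrite('pics/fin.png',c)
E
```

```text
17.5833 [ 0.472  -0.0539  0.177 ] [ 0.2694  0.2559 -0.3298  2.0712  0.1118  0.8306 -0.1094]
px [200. 259.] W [0.4612 0.2281] [0.4199 0.2132] [0.4935 0.2496]
px [321. 218.] W [0.5309 0.0038] [ 0.5049 -0.0229] [0.5563 0.0532]
px [194. 170.] W [0.6327 0.2458] [0.6    0.2215] [0.6617 0.2747]
px [209.  85.] W [0.8058 0.2218] [0.7746 0.191 ] [0.8635 0.2587]
```

View pics/fin.png

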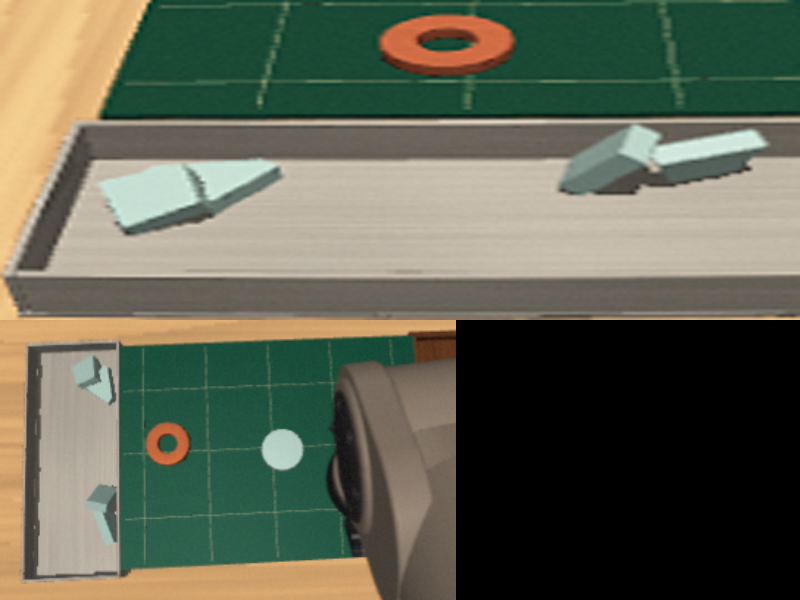

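All four offcuts lie inside the tray: two flat at (190,190), and the trapezium and rectangle leaning on each other at (650,160), below the rim. The foil and roundel haven't moved. I'll let things settle briefly, then hand in.

Emit:
step_arm:
  rows:
    - [0, 0, 0.02, 0, 0, 0]
    - [0, 0, 0.02, 0, 0, 0]
    - [0, 0, 0.02, 0, 0, 0]
    - [0, 0, 0.02, 0, 0, 0]
    - [0, 0, 0.02, 0, 0, 0]

```text
clock: 18.2
tcp_pos: [0.4722, -0.0511, 0.1884]
orientation: [-2.201, -2.241, 0.0]
contact_force: [-1.1, -0.1, -0.4]
grip_width: 0.017
gripper_force: 0.0
```

```bash
python3 -c "
from h import *;look();print(r.hand_in())"
```

```text
18.2 [ 0.4722 -0.0511  0.1884] [ 0.2689  0.2404 -0.3338  2.0599  0.1031  0.8573 -0.1053]
px [200. 259.] W [0.4612 0.2281] [0.4216 0.2133] [0.4935 0.2496]
px [321. 218.] W [0.5309 0.0036] [ 0.5049 -0.0248] [0.5563 0.0423]
px [194. 170.] W [0.6326 0.2457] [0.6    0.2215] [0.6618 0.2747]
px [208.  83.] W [0.8116 0.2247] [0.7747 0.1889] [0.8814 0.268 ]
the job is handed in; nothing more can be done
None
```

All four offcuts were swept into the scrap tray and the job was handed in at about 18 s (no verdict was returned); the roundel and foil roll look unmoved in the last picture, and the jar was hidden by the arm there but no sweep came near it.

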